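# Open the bayonet cover of the suction filter pot

### The arm

A 6-joint arm with a two-finger parallel gripper is mounted at the origin on a cart in front of the work surface, level with it; the furniture and walls round the work are solid. World frame = base frame: x ahead of the robot, y to its left, z up, the work surface at z = 0. Lengths are in m, angles in rad, forces in N, time in s.
With the tool pointing down it reaches from about 0.325 to 0.775 m from the base axis. Payload 5.5 kg.
Tool frame: the origin (TCP) lies between the finger pads; the fingertips stand 8 mm ahead of it and the grasp point (between the pads) lies 11 mm behind it (tcp_to_tips is the distance from the TCP to the fingertips, in m); z points along the fingers, y is the direction in which the jaws open and shut (so a half turn about z gives the same grasp; the last joint's range is limited). The gripper opens to 88 mm and grips with 3 to 60 N. Pads are 20 mm wide; open, the fingers measure 115 mm over their backs; the gripper's body (75 mm by 178 mm) begins 61 mm behind the grasp point.
Start: joints at [-1.177, 0.091, 1.231, -0, 1.82, -0.057], TCP at [0.261, -0.54, 0.231] pointing down, gripper open.
Joint ranges: [-2.87, 2.87], [-0.86, 2.18], [0.17, 2.46], [-1.51, 4.65], [0.06, 2.69], [-2.65, 2.65]. Speed limits (rad/s): [2.57, 2.57, 3.01, 3.14, 3.14, 3.14].

### API

Orientations are given as a unit quaternion [w, x, y, z].
In Python, from bench import * gives the robot as it stands. Calls block until the motion is done:
- move_to(position, orientation): joint-space move of the TCP to a pose.
- move_l(position, speed=0.15, orientation=None): straight line of the TCP; orientation=None keeps the orientation; speed is the mean speed in m/s.
- movej(angles): joint-space move.
- gripper_open() and close(): open the fingers fully, or close them until they stop; the grip force is fixed at half the most.
- hold(seconds).
- inverse_kinematics(position, orientation): joint angles nearest the present ones, or None.
- state(): the state.
- get_image(name): name is "scene" or "side" or "wrist"; returns a dict with "frame" (384x512x3 uint8, blue, green, red), "depth" (384x512 float32, m along the optical axis (not along the pixel's ray), 0 where there is no reading), "camera_matrix" (3x3 intrinsics, pixels), "k1" (the pictures are not rectified: a ray, as slopes to the right and down, at radius r is drawn at 1 + k1 r^2 times it, then the intrinsics apply), "view" (4x4, takes a point from world to camera coordinates). Camera axes: x right, y up, looking along -z (the intrinsics and any distortion apply to the point x, -y, -z); pixel columns grow to the right and rows downward; lengths in m; the calibration is good to about 2 mm. A picture is of the moment at which its call begins.
A pose or a line that the arm cannot do raises IKError and nothing moves.
- job_done(): hands the job in, once; it reports no verdict.
The state is a dict: "time": time; "joint_pos": joint angles; "dq": joint speeds; "joint_torque": joint torques, N m; "ee_pos": TCP position; "ee_rot": TCP orientation; "ft_force": force on the tool from outside, world axes, zero at the start; "moment": the same for the moment, N m; "finger_gap": finger opening in m.
Only numpy, scipy, OpenCV 4.12 (cv2) and the standard library are available. Lean on these libraries where they do the work, as an engineer would, in place of code of your own. Each camera call takes 0.05 s, during which the arm holds its last target.

### The job

Open the suction filter pot: press its sprung cover down, keep it pressed while you turn it about a quarter turn by its bar, let it spring up where its lugs come free, then lift it off. Set the cover down, without dropping it, in the white tray, standing on its hub with the bar on top, and leave the other things on the table where they are.

Things in the scene. Friction and masses are not known exactly. Their poses are not given: they have to be found in the camera images.
- pot: Grey round filter pot, open on top, fixed to the table: wall 104 mm across, base flange 136 mm across, collar top 90 mm above the table. Origin on its axis at table level, z up; a capped port stands out along its +x to 80 mm from the axis, 45 mm up. Inside, a domed spring plunger on the axis pushes the cover up.
- cover_grip (a point): Grip point of the loose aluminium bayonet cover (about 0.18 kg), on its axis inside its black bar. z is the cover's axis (up), x runs along the bar. The bar is 80 mm long, 16 mm thick (grasp it across y), 36 mm high: from 24 mm below (where it meets the disc) to 11 mm above this point. At the start, locked, the point is 130 mm above the table and x lies along the pot's x.
- white_tray: White open tray, loose, 133 x 298 mm and 44 mm high, walls and floor 2 mm. Origin at the centre of its underside, z up, long side along its y.
- green_marker: Felt marker lying on the table, 108 mm long, 13 mm high; a bystander. Origin under its centre.
- board_eraser: Small black felt eraser, 46 x 28 x 19 mm; a bystander. Origin under its centre.
- snips: Small side cutters lying on the table, 125 x 46 x 12 mm; a bystander. Origin under their centre.
- pin_tin: Round closed tin, 60 mm across, 32 mm high; a bystander. Origin under its centre.
- cork_block: Cork sanding block, 100 x 60 x 34 mm; a bystander. Origin under its centre.
- cover: The same cover: disc 104 mm across, 8 mm thick, its top 30 mm above the origin; below it a hub 62 mm across, 22 mm deep, with two lugs along x, 88 mm tip to tip. Origin at the centre of the hub's underside, 54 mm below cover_grip; axes as there. The spring pushes it up with 8 N net when locked, 12 N pressed down 4 mm, 15 N at 8 mm (the end of its travel).
- seat (a point): On the pot's axis at the height of cover_grip when locked (130 mm up). Pressed down 4 mm the lugs clear their seats; pressed 5 to 7 mm the cover turns easily either way. Eased off while between seat and opening it stops 4 mm below this height, under a rim, and stays so if let go: regrasping part-way is fine.
- opening (a point): On the pot's axis, 9 mm above seat. Two hidden openings free the lugs after a turn of 70 to 110 degrees from locked, the same lugs either way round; the angle differs each time, has no stop, and takes about 3 degrees of error. Only there, easing the pressure lets the cover spring up to this height; it is clear of the collar 6 mm higher.

How it is judged:
On the way, in this order (a step that is already met when the one before it is completed fails the run):
1. the cover, on the pot, is pressed down at least 3 mm (z of cover_grip in the frame of pot between 0.115 and 0.127 m and horizontal distance between cover_grip and pot below 0.01 m), for 0.1 s.
2. the cover has been turned and risen at least 5 mm above its locked height, its lugs in the openings (z of cover_grip in the frame of pot above 0.135 m and horizontal distance between cover_grip and pot below 0.012 m and angle between the x axis of cover_grip and the x axis of pot, either way round above 1 rad), for 0.1 s.
At the end, for the whole second after the job is handed in: The cover stands at rest on its hub on the tray's floor, bar up (tilt under 7 degrees), wholly inside the tray, which stands flat on the table (z of cover_grip in the frame of white_tray between 0.05 and 0.064 m and x of cover_grip in the frame of white_tray between -0.03 and 0.03 m and y of cover_grip in the frame of white_tray between -0.12 and 0.12 m and angle between cover_grip's own z axis and vertical below 0.12 rad and angle between white_tray's own z axis and vertical below 0.05 rad and height (world z) of white_tray below 0.01 m and linear speed of cover below 0.02 m/s); the robot touches nothing.
It fails at once if the cover is dropped (falls faster than 0.7 m/s out of the fingers, away from the pot) (linear speed of cover above 0.7 m/s and contact force between the fingers and cover below 0.1 N and horizontal distance between cover_grip and pot above 0.1 m).
It fails at once if a bystander (marker, eraser, snips, tin, cork block) is moved more than 30 mm (distance of any of green_marker, board_eraser, snips, pin_tin, cork_block from where it was at the start of the episode above 0.03 m).
It also fails if it takes over 67 s, if anything falls off the work surface, if the arm or the gripper's body presses on something with over 40 N, if the wrist force passes 120 N, or if a joint passes its speed limit or range.

## Working session

There is one attempt and no reset: what is moved stays moved. The work goes in short steps, each a Python script; the robot and the scene stay as the last script left them, time stands still between calls to the robot, and variables do not carry over. Pictures are saved under pics/ and viewed, and the job is handed in when it is done.

```bash
ls; mkdir -p pics; python3 - <<'E'
from bench import *
import cv2,numpy as np
s=state();print(s)
for n in ["scene","side","wrist"]:
    d=get_image(n);cv2.imwrite(f"pics/{n}0.png",d["frame"]);np.savez(f"{n}0.npz",**d)
    print(n,d["camera_matrix"].tolist(),d["k1"],np.round(d["view"],3).tolist(),(d["depth"]>0).mean())
E
```

```text
pics
{'time': 0.0, 'joint_pos': array([-1.17671778e+00,  9.18191605e-02,  1.23187396e+00,  5.66641085e-06,
        1.81982666e+00, -5.67053834e-02]), 'dq': array([-1.39110531e-03, -7.53810691e-04,  4.02032517e-04, -1.27837808e-03,
       -4.48461616e-05,  1.01597683e-03]), 'joint_torque': array([-4.50803827e-04, -4.46450579e+01, -4.06450295e+01,  6.98469020e-02,
        2.90849997e-02, -1.28075139e-04]), 'ee_pos': array([ 0.2612875 , -0.53979444,  0.22953739]), 'ee_rot': array([-9.50348932e-04,  9.74705975e-01,  2.23489004e-01, -1.59063158e-04]), 'ft_force': array([-0.66987647, -0.43995653,  0.27110112]), 'moment': array([ 0.04630591, -0.0375066 , -0.04792221]), 'finger_gap': 0.08810261470855998}
scene [[393.9761650969013, 0.0, 254.890054723945], [0.0, 393.9761650969013, 188.60266309199966], [0.0, 0.0, 1.0]] 0.0020611616793854448 [[-0.877, -0.48, 0.017, 0.461], [0.381, -0.674, 0.633, -0.328], [-0.293, 0.561, 0.774, -0.883], [0.0, 0.0, 0.0, 1.0]] 0.9957682291666666
side [[451.24731604356157, 0.0, 263.5580638819499], [0.0, 451.24731604356157, 190.71447652510204], [0.0, 0.0, 1.0]] -0.09643392028346118 [[0.943, -0.333, 0.022, -0.559], [0.171, 0.538, 0.825, -0.177], [-0.287, -0.774, 0.564, -1.076], [0.0, 0.0, 0.0, 1.0]] 0.9723002115885416
wrist [[294.93731983377853, 0.0, 260.45653255089934], [0.0, 294.93731983377853, 189.25551126137154], [0.0, 0.0, 1.0]] 0.006493284247421133 [[0.436, -0.9, -0.002, -0.599], [0.859, 0.417, -0.296, 0.036], [0.267, 0.127, 0.955, -0.391], [0.0, 0.0, 0.0, 1.0]] 0.9959767659505209
```

View pics/scene0.png

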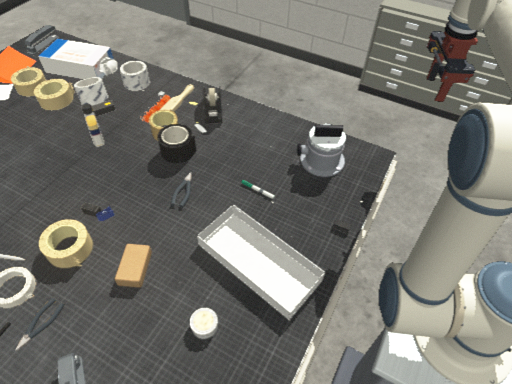

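View pics/side0.png

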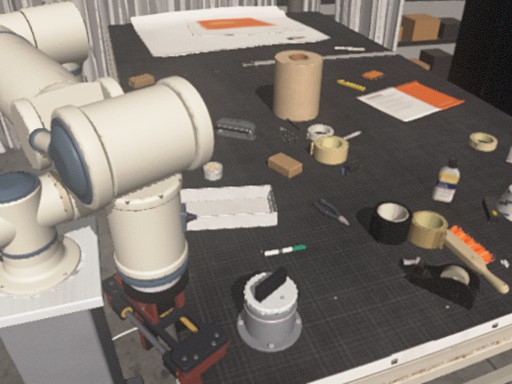

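View pics/wrist0.png

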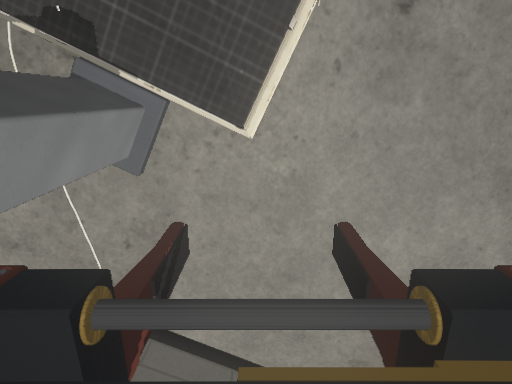

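The scene view shows the pot at (322,150) with its black bar at (328,131), and the port cap at about (301,150). The tray is at (260,262), marker (258,190), eraser (341,230), tin (203,323), cork (133,265) and snips (182,190). The side view shows the pot at (270,310) with the bar at (270,284).

```bash
cat > h.py <<'E'
import numpy as np,cv2
def und(d,px):
    px=np.asarray(px,float).reshape(-1,2);K=d["camera_matrix"]
    D=np.array([float(d["k1"]),0,0,0,0])
    return cv2.undistortPoints(px.reshape(-1,1,2),K,D).reshape(-1,2)
def ray(d,px):
    u=und(d,px);V=np.asarray(d["view"]);R=V[:3,:3];t=V[:3,3]
    dirs=np.c_[u[:,0],-u[:,1],-np.ones(len(u))]
    return -R.T@t,dirs@R
def onplane(d,px,z):
    o,r=ray(d,px);return o+r*((z-o[2])/r[:,2])[:,None]
def cloud(d):
    H,W=d["depth"].shape
    yy,xx=np.mgrid[:H,:W];o,r=ray(d,np.c_[xx.ravel(),yy.ravel()])
    P=o+r*d["depth"].reshape(-1,1)
    P[d["depth"].ravel()<=0]=np.nan
    return P.reshape(H,W,3)
def proj(d,P):
    V=np.asarray(d["view"]);c=np.atleast_2d(P)@V[:3,:3].T+V[:3,3]
    x=c[:,0]/-c[:,2];y=-c[:,1]/-c[:,2];f=1+d["k1"]*(x*x+y*y);K=d["camera_matrix"]
    return np.c_[K[0,0]*x*f+K[0,2],K[1,1]*y*f+K[1,2]]
E
python3 - <<'E'
from h import *
np.set_printoptions(precision=4,suppress=True)
for n in ["scene","side"]:
    d=dict(np.load(n+"0.npz"));C=cloud(d);P=C.reshape(-1,3);g=d["frame"].max(2).ravel()
    print(n)
    # approx pot
    c0=C[150,325] if n=="scene" else C[310,270]
    near=(np.hypot(P[:,0]-c0[0],P[:,1]-c0[1])<0.12)
    b=near&(P[:,2]>0.112)&(P[:,2]<.16)&(g<70)
    q=P[b];print("bar",b.sum(),q.mean(0),q.min(0),q.max(0))
    top=q[q[:,2]>0.13];r=cv2.minAreaRect(top[:,:2].astype(np.float32)*1000);print("bar rect mm",r)
    dk=near&(P[:,2]>.09)&(P[:,2]<.112);q=P[dk]
    print("disc",dk.sum(),cv2.minEnclosingCircle(q[:,:2].astype(np.float32)))
    top=near&(P[:,2]>.101)&(P[:,2]<.112)&(g>90);q=P[top];print("disc top z",np.median(q[:,2]),cv2.minEnclosingCircle(q[:,:2].astype(np.float32)))
    # port: points z .03-.06 beyond 60mm of centre
    # tray
    hsv=cv2.cvtColor(d["frame"],cv2.COLOR_BGR2HSV).reshape(-1,3)
    tr=(hsv[:,1]<60)&(g>100)&(P[:,2]>.03)&(P[:,2]<.055)&(P[:,0]>.2)&(P[:,0]<.85)&(P[:,1]>-.3)&(P[:,1]<.5)
    q=P[tr]; print("tray",tr.sum(),cv2.minAreaRect(q[:,:2].astype(np.float32)*1000))
d=dict(np.load("scene0.npz"));C=cloud(d)
for nm,(x,y) in dict(marker=(258,190),eraser=(341,230),tin=(203,323),cork=(133,265),snips=(182,190),tray=(260,262),pot=(322,150),port=(301,150),tape=(178,142)).items(): print(nm,C[y,x])
fl=C[290:300,100:110].reshape(-1,3);print(fl.mean(0))
E
```

```text
scene
bar 213 [ 0.4787 -0.3395  0.1271] [ 0.4445 -0.3613  0.1121] [ 0.5182 -0.3207  0.1429]
bar rect mm ((478.8539123535156, -338.796875), (76.67920684814453, 18.284549713134766), 16.81048583984375)
disc 491 ((0.4820515215396881, -0.3463195264339447), 0.05401010438799858)
disc top z 0.10532849262667898 ((0.48216938972473145, -0.3462927043437958), 0.05398247018456459)
tray 1652 ((496.98736572265625, 114.48931884765625), (824.2017211914062, 299.41839599609375), 77.53605651855469)
side
bar 527 [ 0.4785 -0.3559  0.1323] [ 0.4435 -0.3757  0.1121] [ 0.5175 -0.3249  0.144 ]
bar rect mm ((480.5813903808594, -350.5697326660156), (81.69351196289062, 17.095521926879883), 27.49233627319336)
disc 1321 ((0.4813302457332611, -0.35005366802215576), 0.053475815802812576)
disc top z 0.105552634654072 ((0.48153573274612427, -0.3500034809112549), 0.053375620394945145)
tray 988 ((543.404052734375, 244.6772003173828), (539.620361328125, 259.169677734375), 78.51624298095703)
marker [ 0.5913 -0.1383  0.0092]
eraser [ 0.3348 -0.1271  0.0084]
tin [0.5099 0.2651 0.0311]
cork [0.7324 0.2299 0.0342]
snips [ 0.7847 -0.0369  0.0006]
tray [0.4792 0.0579 0.0006]
pot [ 0.4727 -0.2963  0.0915]
port [ 0.5371 -0.3044  0.0524]
tape [ 0.9106 -0.1923  0.0005]
[ 0.7591  0.3123 -0.0005]
```

```bash
python3 - <<'E'
import cv2
a=cv2.imread("pics/scene0.png")[100:190,270:370];b=cv2.imread("pics/side0.png")[250:360,215:325]
cv2.imwrite("pics/z.png",cv2.hconcat([cv2.resize(a,(400,400),interpolation=2),cv2.resize(b,(400,400),interpolation=2)]))
E
```

```text
(no output)
```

View pics/z.png

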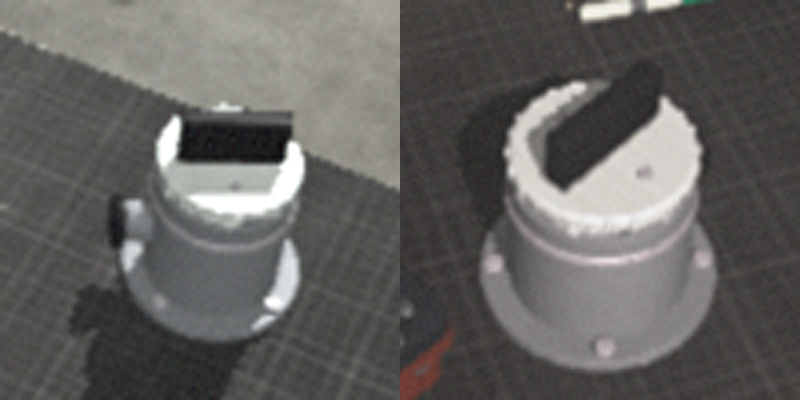

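```bash
python3 - <<'E'
from h import *
np.set_printoptions(precision=4,suppress=True)
for n in ["scene","side"]:
    d=dict(np.load(n+"0.npz"));C=cloud(d);P=C.reshape(-1,3);g=d["frame"].max(2).ravel()
    near=np.hypot(P[:,0]-.482,P[:,1]+.348)<.06
    t=P[near&(P[:,2]>.138)&(P[:,2]<.146)];print(n,"bartop",len(t),t.mean(0),cv2.minAreaRect(t[:,:2].astype(np.float32)*1000))
    hsv=cv2.cvtColor(d["frame"],cv2.COLOR_BGR2HSV).reshape(-1,3)
    bx=(P[:,0]>.3)&(P[:,0]<.66)&(P[:,1]>-.13)&(P[:,1]<.23)&(hsv[:,1]<60)&(g>110)
    q=P[bx&(P[:,2]>.037)&(P[:,2]<.05)];print("rim",len(q),cv2.minAreaRect(q[:,:2].astype(np.float32)*1000))
    q=P[bx&(P[:,2]>-.003)&(P[:,2]<.05)];r=cv2.minAreaRect(q[:,:2].astype(np.float32)*1000);print("all",len(q),r,cv2.boxPoints(r).tolist())
    # port points
    rr=np.hypot(P[:,0]-.482,P[:,1]+.348);q=P[(rr>.058)&(rr<.09)&(P[:,2]>.03)&(P[:,2]<.065)]
    if len(q):print("port",len(q),q.mean(0),np.degrees(np.arctan2(q[:,1].mean()+.348,q[:,0].mean()-.482)))
E
```

```text
scene bartop 102 [ 0.4803 -0.3449  0.1404] ((481.01104736328125, -345.75885009765625), (76.68556213378906, 19.830677032470703), 25.28639793395996)
rim 541 ((484.8143310546875, 59.430320739746094), (134.6412811279297, 299.4211120605469), 77.54042053222656)
all 6923 ((494.96820068359375, 59.934295654296875), (355.3762512207031, 328.5784606933594), 82.0858154296875) [[307.7779541015625, -93.44049072265625], [633.226806640625, -138.682373046875], [682.158447265625, 213.30908203125], [356.7095947265625, 258.55096435546875]]
port 85 [ 0.5399 -0.3063  0.0528] 35.73434588232291
side bartop 246 [ 0.4795 -0.3516  0.1404] ((481.1216125488281, -350.32659912109375), (80.47200775146484, 16.689241409301758), 28.478872299194336)
rim 437 ((503.28765869140625, 51.78636169433594), (139.50604248046875, 258.47607421875), 77.49261474609375)
all 3788 ((511.47216796875, 54.168670654296875), (352.3371276855469, 263.6070861816406), 82.96698760986328) [[359.0900573730469, -104.53617858886719], [620.7136840820312, -136.8125457763672], [663.854248046875, 212.87351989746094], [402.23065185546875, 245.14988708496094]]
port 31 [ 0.5543 -0.3268  0.0509] 16.35485678401697
```

```bash
cat >> h.py <<'E'
def quat(deg):
    a=np.radians(deg)/2;return [0,np.cos(a),np.sin(a),0]
E
python3 - <<'E'
from bench import *
from h import *
move_to([.4817,-.348,.24],quat(27))
s=state();print(s["time"],s["ee_pos"],s["joint_pos"],s["ft_force"])
d=get_image("wrist");cv2.imwrite("pics/w1.png",d["frame"]);np.savez("w1.npz",**d)
E
```

```text
1.275 [ 0.48104171 -0.34887593  0.23988884] [-6.84338405e-01  7.77190525e-02  1.22843406e+00 -6.87691388e-04
  1.83560416e+00  4.16093142e-01] [-0.42637402  0.03244938  0.4160142 ]
```

View pics/w1.png

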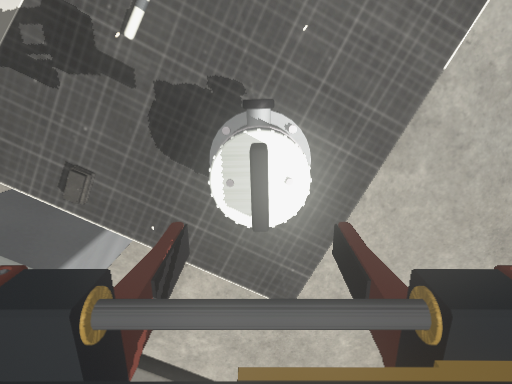

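The wrist view shows the cover disc centred near (261,178), with the black bar from (258,145) to (260,230) and the port cap at (258,103). Next I'll measure the bar on its top plane.

```bash
python3 - <<'E'
from h import *
np.set_printoptions(precision=4,suppress=True)
d=dict(np.load("w1.npz"));C=cloud(d);f=d["frame"].max(2)
h,w=f.shape
m=((C[...,2]>.136)&(C[...,2]<.147)).astype(np.uint8);m[:120]=0;m[240:]=0;m[:,:215]=0;m[:,310:]=0
P=C[m>0];print(len(P),P[:,2].mean(),cv2.minAreaRect(P[:,:2].astype(np.float32)*1000))
mm=((f<90)&(np.hypot(C[...,0]-.482,C[...,1]+.348)<.05)&(C[...,2]>.1)).astype(np.uint8)
cs,_=cv2.findContours(mm,cv2.RETR_EXTERNAL,cv2.CHAIN_APPROX_NONE);c=max(cs,key=cv2.contourArea).reshape(-1,2)
X=onplane(d,c,.141);r=cv2.minAreaRect(X[:,:2].astype(np.float32)*1000);print("ray bar",r)
# disc
dm=((np.hypot(C[...,0]-.482,C[...,1]+.348)<.075)&(C[...,2]>.1)).astype(np.uint8)
cs,_=cv2.findContours(dm,cv2.RETR_EXTERNAL,cv2.CHAIN_APPROX_NONE);c=max(cs,key=cv2.contourArea).reshape(-1,2)
X=onplane(d,c,.106);print("disc",cv2.minEnclosingCircle(X[:,:2].astype(np.float32)),cv2.fitEllipse(X[:,:2].astype(np.float32)*1000))
# port cap
pm=((f<60)&(np.hypot(C[...,0]-.482,C[...,1]+.348)<.1)&(np.hypot(C[...,0]-.482,C[...,1]+.348)>.06)&(C[...,2]>.02)&(C[...,2]<.07))
print("port",pm.sum(),C[pm].mean(0))
E
```

```text
1457 0.13984851677378793 ((481.4619445800781, -346.8257141113281), (79.19104766845703, 16.01641082763672), 28.293994903564453)
ray bar ((414.3670959472656, -382.8757019042969), (89.42529296875, 314.8559875488281), 26.960432052612305)
disc ((0.2422955334186554, -0.46285945177078247), 0.3240775763988495) ((318.2474365234375, -426.760986328125), (215.40904235839844, 693.3203735351562), 27.150083541870117)
port 0 [nan nan nan]<stdin>:16: RuntimeWarning: Mean of empty slice.
  ret = um.true_divide(
```

```bash
python3 - <<'E'
from bench import *
from h import *
np.set_printoptions(precision=4,suppress=True)
move_to([.4814,-.3472,.17],quat(28))
move_l([.4814,-.3472,.1165],speed=.08)
s=state();print(s["time"],s["ee_pos"],s["ft_force"])
close()
hold(.2)
s=state();print(s["time"],s["ee_pos"],s["ft_force"],s["moment"],s["finger_gap"])
d=get_image("side");cv2.imwrite("pics/s2.png",d["frame"][220:384,180:360].repeat(3,0).repeat(3,1))
E
```

```text
2.525 [ 0.4815 -0.3473  0.1168] [-0.1297 -1.2126 -0.3696]
3.825 [ 0.4814 -0.3473  0.1165] [ 0.3341 -0.9054 -0.5953] [-0.0837 -0.0555  0.0468] 0.0160905026700924
```

View pics/s2.png

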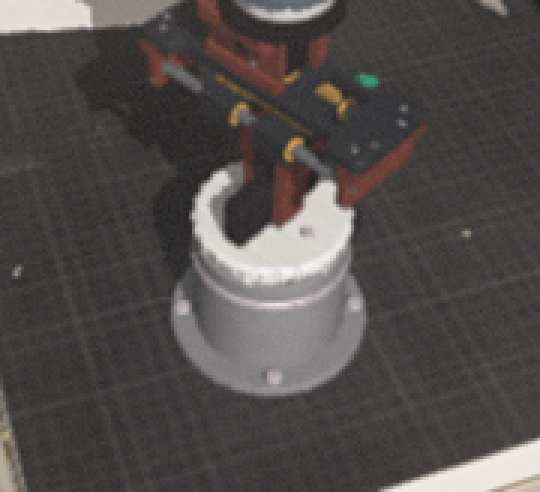

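The side view shows the fingers closed on the bar, about the middle of the crop at (275,200). The gap is 16.1 mm with almost no side load. Next I'll press down 6 mm.

```bash
python3 - <<'E'
from bench import *
from h import *
np.set_printoptions(precision=4,suppress=True)
def p(t):
    s=state();print(t,round(s["time"],2),s["ee_pos"],s["ft_force"],s["moment"],round(s["finger_gap"],4))
for z in (.1145,.1125,.1105):
    move_l([.4814,-.3472,z],speed=.02);hold(.1);p(z)
hold(.1)
for a in (38,58):
    move_l([.4814,-.3472,.1105],speed=.02,orientation=quat(a));p(a)
E
```

```text
0.1145 4.22 [ 0.4816 -0.3474  0.1164] [-2.289   1.6978  6.8878] [0.2041 0.4728 0.0458] 0.0158
0.1125 4.58 [ 0.4816 -0.3474  0.1148] [-2.9825  1.1687  8.8458] [ 0.3664  0.5305 -0.0165] 0.0159
0.1105 4.92 [ 0.4816 -0.3474  0.1131] [-3.7575  1.7472 10.3532] [ 0.3586  0.6392 -0.0082] 0.0157
38 5.35 [ 0.4827 -0.3481  0.1125] [ 3.7106 -1.6537  5.2757] [-0.4837 -0.6835  0.1505] 0.0162
58 5.85 [ 0.4821 -0.3476  0.1125] [ 0.8221 -0.3268  7.5554] [ 0.0151 -0.1054  0.093 ] 0.016
```

```bash
python3 - <<'E'
from bench import *
from h import *
np.set_printoptions(precision=4,suppress=True)
def p(t):
    s=state();q=s["ee_rot"];print(t,round(s["time"],2),s["ee_pos"],s["ft_force"],s["moment"],round(s["finger_gap"],4),round(2*np.degrees(np.arctan2(q[2],q[1])),1))
move_l([.4814,-.3472,.1072],speed=.02,orientation=quat(58));hold(.15);p("press")
for a in (78,98):
    move_l([.4814,-.3472,.1072],speed=.02,orientation=quat(a));p(a)
# ease test
move_l([.4814,-.3472,.1145],speed=.02,orientation=quat(98));hold(.15);p("ease98")
d=get_image("side");cv2.imwrite("pics/s3.png",d["frame"][220:384,180:360].repeat(3,0).repeat(3,1))
E
```

```text
press 6.32 [ 0.4821 -0.3477  0.1104] [-0.3613  1.0783 10.8294] [0.2268 0.3074 0.0101] 0.0161 57.8
78 6.82 [ 0.4825 -0.3479  0.1106] [-0.1834 -0.2204 12.012 ] [ 0.0754 -0.0084 -0.0137] 0.0157 77.8
98 7.32 [ 0.4825 -0.3479  0.1106] [ 0.4247  0.2954 11.9255] [ 0.0691 -0.0505 -0.0256] 0.0157 97.8
ease98 7.98 [ 0.4825 -0.3479  0.1125] [ 8.6997 -6.2229 -8.299 ] [-1.0197 -1.687  -0.0452] 0.016 97.8
```

View pics/s3.png

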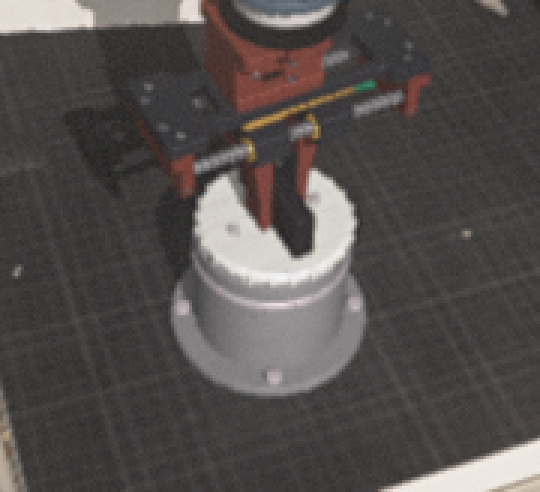

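The side view shows the bar turned about 70°, still clamped at (280,205). Easing met the rim at z=0.1125 with −8 N, so the lugs are not in the openings yet. I'll probe in 3° steps.

```bash
python3 - <<'E'
from bench import *
from h import *
np.set_printoptions(precision=4,suppress=True)
def p(t):
    s=state();q=s["ee_rot"];print(t,round(s["time"],2),s["ee_pos"],s["ft_force"],round(s["finger_gap"],4),round(2*np.degrees(np.arctan2(q[2],q[1])),1));return s
a0=98
for a in range(101,141,3):
    move_l([.4814,-.3472,.1072],speed=.03,orientation=quat(a-3))
    move_l([.4814,-.3472,.1072],speed=.03,orientation=quat(a))
    move_l([.4814,-.3472,.1140],speed=.03,orientation=quat(a));hold(.1);s=p(a)
    if s["ee_pos"][2]>.1138: print("OPEN");break
E
```

```text
101 9.15 [ 0.4823 -0.3478  0.1126] [ 6.504  -5.3083 -6.1204] 0.0157 100.8
104 10.25 [ 0.4821 -0.3477  0.1127] [ 5.7651 -4.3323 -5.3861] 0.0157 103.8
107 11.35 [ 0.482  -0.3476  0.1127] [ 5.13   -4.1919 -5.3148] 0.0158 106.9
110 12.45 [ 0.482  -0.3476  0.1128] [ 5.6889 -4.641  -4.0396] 0.0155 109.9
113 13.55 [ 0.482  -0.3476  0.1128] [ 6.7113 -4.2149 -3.4771] 0.0159 112.9
116 14.65 [ 0.482  -0.3476  0.1129] [ 5.3062 -4.1809 -3.0244] 0.0161 115.9
119 15.75 [ 0.482  -0.3475  0.1129] [ 6.4829 -4.2176 -2.3346] 0.0157 118.9
122 16.85 [ 0.4819 -0.3475  0.113 ] [ 6.3289 -3.1072 -2.4563] 0.0155 121.9
125 17.95 [ 0.4819 -0.3475  0.113 ] [ 6.0062 -3.0178 -0.7473] 0.0156 124.9
128 19.05 [ 0.4818 -0.3475  0.113 ] [ 5.7162 -4.2344 -1.4187] 0.0161 127.9
131 20.15 [ 0.4818 -0.3475  0.1131] [ 4.7727 -3.6334 -0.6037] 0.0161 130.9
134 21.25 [ 0.4812 -0.347   0.1139] [-0.3623  0.6921  5.92  ] 0.0161 134.0
OPEN
```

```bash
python3 - <<'E'
from bench import *
from h import *
np.set_printoptions(precision=4,suppress=True)
def p(t):
    s=state();q=s["ee_rot"];print(t,round(s["time"],2),s["ee_pos"],s["ft_force"],round(s["finger_gap"],4),round(2*np.degrees(np.arctan2(q[2],q[1])),1));return s
for z in (.117,.120,.123,.126):
    move_l([.4814,-.3472,z],speed=.03);hold(.1);p(z)
d=get_image("side");cv2.imwrite("pics/s4.png",d["frame"][220:384,180:360].repeat(3,0).repeat(3,1))
E
```

```text
0.117 21.6 [ 0.4806 -0.3463  0.1152] [-1.1398  2.1761 -4.5108] 0.0158 134.0
0.12 21.95 [ 0.4806 -0.3469  0.1202] [-4.9711  3.2205  0.5396] 0.0158 134.0
0.123 22.3 [ 0.4806 -0.3469  0.1229] [-4.6658  2.7396 -2.8475] 0.0156 134.0
0.126 22.65 [ 0.4806 -0.347   0.1256] [-4.6925  2.3618 -3.0397] 0.0158 134.0
```

View pics/s4.png

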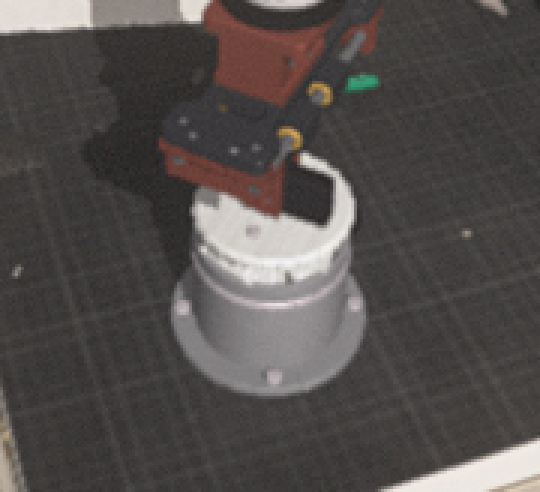

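```bash
python3 - <<'E'
from bench import *
from h import *
np.set_printoptions(precision=4,suppress=True)
def p(t):
    s=state();q=s["ee_rot"];print(t,round(s["time"],2),s["ee_pos"],s["ft_force"],round(s["finger_gap"],4));return s
def disc(n):
    d=get_image("side");np.savez(n,**d);C=cloud(d);P=C.reshape(-1,3);g=d["frame"].max(2).ravel()
    P=P[(np.hypot(P[:,0]-.4815,P[:,1]+.3475)<.05)&(g>150)&(P[:,2]>.1)&(P[:,2]<.25)]
    z=np.median(P[:,2]);P=P[abs(P[:,2]-z)<.012];A=np.c_[P[:,:2]-P[:,:2].mean(0),np.ones(len(P))]
    c=np.linalg.lstsq(A,P[:,2],rcond=None)[0];print("disc top",len(P),c)
    return d
disc("a.npz")
for z in (.130,.136,.16,.20):
    move_l([.4814,-.3472,z],speed=.05);hold(.1);p(z)
d=disc("b.npz");cv2.imwrite("pics/s5.png",d["frame"][180:384,180:360].repeat(3,0).repeat(3,1)[:600])
E
```

```text
disc top 678 [ 0.0205 -0.0165  0.1142]
0.13 23.1 [ 0.4823 -0.3477  0.1312] [-0.3585  0.9848 -1.5426] 0.0158
0.136 23.47 [ 0.4816 -0.3473  0.1363] [-0.197   0.1665 -2.4019] 0.0158
0.16 24.2 [ 0.4813 -0.3471  0.1595] [ 0.0814  0.2965 -2.7784] 0.0157
0.2 25.25 [ 0.4812 -0.3471  0.1994] [ 0.1668  0.4732 -1.7036] 0.0161
disc top 687 [ 0.0262 -0.0202  0.1884]
```

View pics/s5.png

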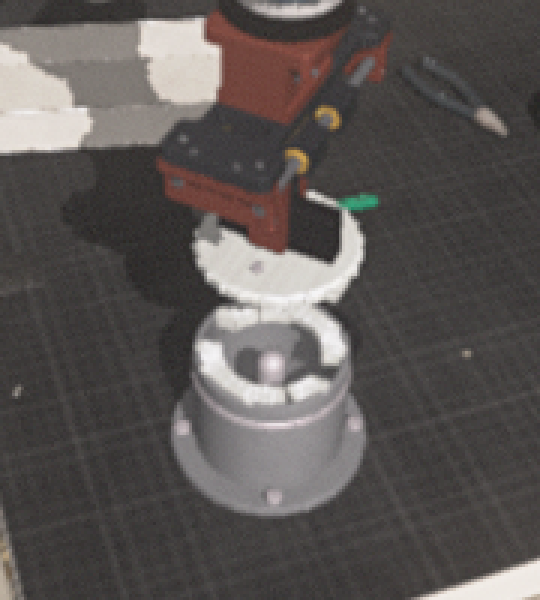

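The cover has come free and hangs level above the open pot, with the disc at (280,265) in the crop. Next I'll carry it to the tray and remeasure.

```bash
python3 - <<'E'
from bench import *
from h import *
np.set_printoptions(precision=4,suppress=True)
def p(t):
    s=state();q=s["ee_rot"];print(t,round(s["time"],2),s["ee_pos"],s["ft_force"],round(s["finger_gap"],4));return s
move_l([.4848,.0594,.20],speed=.12,orientation=quat(77.5));hold(.3);p("above")
for n in ("side","scene","wrist"):
    d=get_image(n);np.savez(n+"6.npz",**d);cv2.imwrite(f"pics/{n}6.png",d["frame"])
    C=cloud(d);P=C.reshape(-1,3);g=d["frame"].min(2).ravel()
    q=P[(P[:,0]>.3)&(P[:,0]<.66)&(P[:,1]>-.1)&(P[:,1]<.2)&(g>90)&(P[:,2]>.037)&(P[:,2]<.05)]
    if len(q):print(n,len(q),cv2.minAreaRect(q[:,:2].astype(np.float32)*1000))
    q=P[(np.hypot(P[:,0]-.4848,P[:,1]-.0594)<.058)&(g>90)&(P[:,2]>.178)&(P[:,2]<.198)]
    if len(q)>5:print(" cover disc",len(q),np.median(q[:,2]),cv2.minEnclosingCircle(q[:,:2].astype(np.float32)))
E
```

```text
above 29.14 [0.4848 0.0593 0.2   ] [ 0.1526 -0.6887 -2.4787] 0.0158
side 571 ((485.197998046875, 56.45574188232422), (140.92140197753906, 296.23211669921875), 77.0699234008789)
 cover disc 552 0.1896440435608323 ((0.4853569269180298, 0.05508468300104141), 0.05451369285583496)
scene 456 ((484.84600830078125, 59.54973220825195), (134.6151580810547, 299.5514221191406), 77.51863861083984)
 cover disc 876 0.18784925047278267 ((0.48486948013305664, 0.05956658720970154), 0.05288992077112198)
wrist 1567 ((484.17803955078125, 59.120147705078125), (131.6779327392578, 298.1728210449219), 77.51026153564453)
 cover disc 11472 0.18750144855135267 ((0.4844844937324524, 0.0584007166326046), 0.05298283323645592)
```

View pics/side6.png

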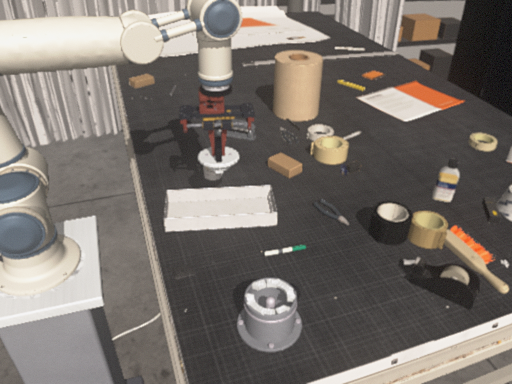

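View pics/scene6.png

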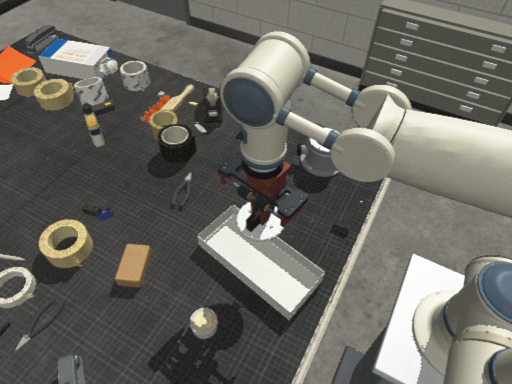

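The cover (side view (218,158), scene view (262,222)) sits above the tray centre, and all three views agree within a few mm. Next I'll lower it, checking the force.

```bash
python3 - <<'E'
from bench import *
from h import *
np.set_printoptions(precision=4,suppress=True)
def p(t):
    s=state();print(t,round(s["time"],2),s["ee_pos"],s["ft_force"],round(s["finger_gap"],4));return s
move_l([.4846,.0592,.055],speed=.1);hold(.2);f0=p("low")["ft_force"][2]
z=.049
while z>.036:
    move_l([.4846,.0592,z],speed=.03);hold(.1);s=p(round(z,4))
    if s["ft_force"][2]-f0>2.5: break
    z-=.001
gripper_open();hold(.2);p("open")
move_l([.4846,.0592,.15],speed=.1);hold(.2);p("up")
for n in ("side","scene","wrist"):
    d=get_image(n);cv2.imwrite(f"pics/{n}7.png",d["frame"])
    C=cloud(d);P=C.reshape(-1,3);g=d["frame"].min(2).ravel();r=np.hypot(P[:,0]-.4846,P[:,1]-.0592)
    q=P[(r<.06)&(P[:,2]>.06)&(P[:,2]<.075)]
    if len(q):print(n,"bar top",len(q),np.median(q[:,2]),cv2.minAreaRect(q[:,:2].astype(np.float32)*1000))
    q=P[(r<.045)&(g>90)&(P[:,2]>.02)&(P[:,2]<.042)]
    A=np.c_[q[:,:2]-q[:,:2].mean(0),np.ones(len(q))];print(" disc plane",np.linalg.lstsq(A,q[:,2],rcond=None)[0])
    q=P[(P[:,0]>.3)&(P[:,0]<.66)&(P[:,1]>-.1)&(P[:,1]<.2)&(g>90)&(P[:,2]>.038)&(P[:,2]<.05)]
    if len(q):print(" tray",cv2.minAreaRect(q[:,:2].astype(np.float32)*1000))
E
```

```text
low 31.09 [0.4849 0.0592 0.0555] [-0.0764 -0.2055 -2.5556] 0.0159
0.049 31.54 [0.4846 0.0592 0.0489] [-0.7984  0.3054 -1.9381] 0.0159
0.048 31.89 [0.4846 0.0592 0.048 ] [-1.1781  0.1862 -1.8216] 0.0161
0.047 32.24 [0.4846 0.0592 0.047 ] [ 0.5612  0.2891 -1.6938] 0.0162
0.046 32.59 [0.4846 0.0592 0.046 ] [-0.0339 -0.0755 -3.1407] 0.0158
0.045 32.94 [0.4846 0.0592 0.045 ] [ 0.3041  0.3976 -1.98  ] 0.0159
0.044 33.29 [0.4846 0.0592 0.044 ] [-0.7486 -0.1638 -1.6138] 0.0158
0.043 33.64 [0.4847 0.0592 0.0439] [-3.7052 -0.1471  6.6028] 0.016
open 35.02 [0.4846 0.0592 0.043 ] [-0.4755  0.0243 -0.4544] 0.0878
up 36.43 [0.4843 0.0592 0.1493] [-0.4502 -0.1941  0.3283] 0.088
side bar top 107 0.0668758738710914 ((483.7275390625, 51.94903564453125), (77.51673889160156, 15.84005069732666), 77.7986831665039)
 disc plane [ 0.0034 -0.0001  0.0325]
 tray ((485.0509948730469, 56.426998138427734), (142.4415283203125, 296.77880859375), 77.16082763671875)
scene bar top 207 0.06599178920582627 ((483.76336669921875, 57.85727310180664), (79.05862426757812, 16.342575073242188), 78.2352294921875)
 disc plane [0.0006 0.0026 0.0318]
 tray ((485.037841796875, 59.66759490966797), (134.39849853515625, 300.235595703125), 77.42427825927734)
wrist bar top 1640 0.06596132191239551 ((484.0809631347656, 57.644317626953125), (79.58667755126953, 16.00638198852539), 77.87919616699219)
 disc plane [-0.0004 -0.0005  0.0312]
 tray ((484.1134033203125, 58.902549743652344), (132.7817840576172, 297.8508605957031), 77.37903594970703)
```

View pics/side7.png

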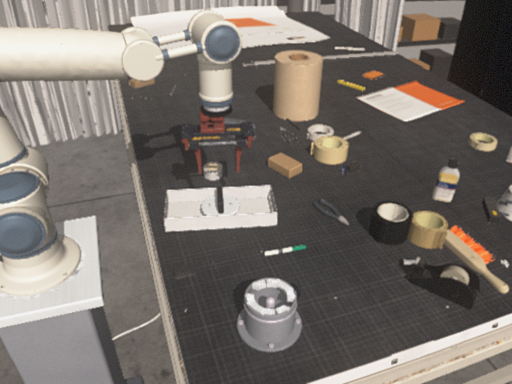

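View pics/wrist7.png

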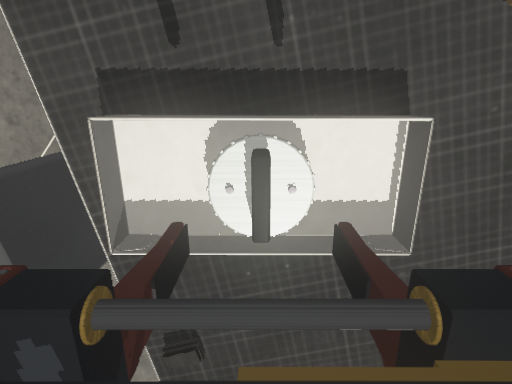

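The cover stands flat in the tray: the disc is centred at (261,187) in the wrist view, with its top at z≈0.032 as expected and the bar up. The gripper is clear.

```bash
python3 -c "
from bench import *
print(job_done(), state()['time'])"
```

```text
the job is handed in; nothing more can be done
the job is handed in; nothing more can be done
```

The cover is off the pot and standing on its hub in the white tray, bar up, and the job is handed in (no verdict is reported). My last clock reading before handing in was 36.4 s.

- **Opening:** I gripped the bar and pressed the cover about 4 mm down, then about 6 mm. I turned it from 28° to 98° and eased off in 3° steps. The lugs came free after a turn of about 106°, and the cover rose to about 9 mm above its locked height before I lifted it off.
- **Placing:** I carried it to the tray and lowered it until a light contact of about 9 N, then opened the gripper and backed away.
- **Last checks:** The disc top is at 31–32 mm, where 32 mm is expected on the tray floor, with almost no tilt. The bar is within about 2 mm of the tray centre in the scene and wrist views. The tray is where it was, to about 1 mm, and the gripper was clear with no load. The marker, cork block and snips look unmoved in the last side picture. I did not remeasure any of the bystanders, and the eraser and tin were checked only by eye in the picture taken before lowering.
- **Disagreements:** The side camera reads the bar centre about 6 mm lower in y than the other two, and the tray about 3 mm lower, still well inside the limits. While lifted, the cover measured about 1.5–2° of tilt, which was gone once it was set down.

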